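# Fit the adjustable wrench and tighten the brim-board nut

## Task

The adjustable wrench sits loosely on the clamp nut of the round wooden brim board: roll its worm with a fingertip, pressing only moderately, until the jaws just fit the nut, and only then turn the nut clockwise (seen from above) with the wrench, by its handle, until it comes up firm against its stop. Work the jaw by the worm and the nut by the wrench only, do not force the wrench once the nut is tight, leave it snug on the nut and let go, and leave the other things on the bench alone.

Things in the scene. Friction and masses are not known exactly. Their poses are not given: they have to be found in the camera images.
- nut_center (a point): Centre of the steel hexagon nut, half-way up its axis: 36 mm across flats, 41.6 mm across corners, 20 mm tall, on top of a round wooden board (280 mm diameter, 30 mm thick, fixed to the bench). The bolt's end stands 3 mm above the nut. The nut needs about 0.3 N m to turn, and dragging the wrench over the board adds some 0.3 N m.
- nut (a joint): Turn of the nut, rad, growing clockwise seen from above. Starts within 0.08 of 0; at 0.75 it meets a hard stop and is tight.
- wrench_mouth (a point): Loose steel adjustable wrench (about 0.6 kg, 290 mm long, head 18 mm thick) lying flat on the board, jaws round the nut. This is the mouth's middle, where the nut's axis lies when snug, 9 mm above the board. Axes: x from handle out of the mouth, y from movable to fixed jaw, z up. Fixed jaw face at y = +18 mm, movable at -24 mm (joint jaw 0), throat at x = -22 mm; head spans y +-37, back to x = -70 mm.
- worm_top (a point): Top of the wrench's worm, a knurled roller 44 mm behind the mouth point, 22 mm diameter, 22 mm long, axis along the wrench's y. It stands 5.5 mm above the head, 0.7 mm above the bolt's end. A flat fingertip pressed on it and drawn along x rolls it; its top moving to +x (to the mouth) closes the jaws, 0.73 mm per 10 mm without slip. Same axes as wrench_mouth.
- worm: The worm itself: origin at its middle, 11 mm below its top; turns about its y axis; dark knurl lines. It resists with about 0.045 N m (4 N at its rim), so 8 to 15 N of downward push rolls it without slip; over 40 N, as from landing on it fast, would harm it. It stays where it is left and stalls when the jaws are snug.
- jaw (a joint): Travel of the movable jaw towards the fixed one, m: the mouth is 42 mm wide minus this; 0.006 fits the nut exactly. Starts 0 to 0.002. Driven by the worm only, 0.8 mm per radian. More than about 55 N on the jaw drives the worm back and opens it (about 1.1 N m at the nut; pushed sideways at wrench_handle, 2 to 4 N turns the nut, 7 N at the stop is too much).
- wrench_handle (a point): Middle of the wrench's handle, 180 mm behind the mouth point (along the wrench's -x), half-way up. The handle is 24 mm wide and 12 mm thick, 3 to 15 mm above the board's top level, straight from 85 to 260 mm behind the mouth point; past the board's edge it overhangs the bench. Same axes as wrench_mouth.
- spare_nut: Bystander: loose smaller dark steel nut on the board, 24 mm across flats, 14 mm tall; origin under its centre.
- washer: Bystander: loose steel washer on the board, 38 mm diameter, 5 mm thick.
- glue_jar: Bystander: amber jar with a lid, 64 mm diameter, 85 mm tall; origin under its centre.
- wax_tin: Bystander: flat tin, 76 mm diameter, 45 mm tall; origin under its centre.
- spool: Bystander: wooden spool, 40 mm diameter, 50 mm tall; origin under its centre.
- hat_brush: Bystander: long brush lying on the bench.
- hammer: Bystander: hammer lying on the bench.

How it is judged:
On the way, in this order (a step that is already met when the one before it is completed fails the run):
1. the jaws fit the nut (no more than 1.2 mm of play) while the nut has not yet been turned (value of joint jaw above 0.0048 m and value of joint nut below 0.3 rad and horizontal distance between wrench_mouth and nut_center below 0.006 m), for 0.2 s.
2. the nut is turned to its stop (value of joint nut above 0.68 rad), for 0.2 s.
At the end, for the whole second after the job is handed in: The nut stands at its stop (joint nut above 0.68 of 0.75 rad), at rest, with the wrench lying flat round it (mouth point within 6 mm of the nut's axis, tilt under 0.1 rad) and its jaws still snug (less than 2 mm of play, joint jaw above 0.004), and the robot has let go (value of joint nut above 0.68 rad and value of joint jaw above 0.004 m and horizontal distance between wrench_mouth and nut_center below 0.006 m and z of wrench_mouth in the frame of nut_center below 0.006 m and angle between wrench_mouth's own z axis and vertical below 0.1 rad and velocity of joint nut below 0.05 rad/s); the robot touches nothing.
It fails at once if the nut is turned (beyond 0.3 rad) with loose jaws, more than 2 mm of play, or the jaws are forced open against the stop (value of joint nut above 0.3 rad and value of joint jaw below 0.004 m).
It fails at once if the worm is pressed with more than 40 N (contact force between any of the fingers, the arm and worm above 40 N).
It fails at once if the movable jaw is pushed or squeezed by the robot instead of by its worm (more than 15 N) (contact force between the fingers and jaw above 15 N).
It fails at once if the nut is gripped or pushed by the robot itself (more than 10 N) (contact force between any of the fingers, the arm and nut above 10 N).
It fails at once if a bystander is moved more than 30 mm (distance of any of spare_nut, washer, glue_jar, wax_tin, spool, hat_brush, hammer from where it was at the start of the episode above 0.03 m).
It also fails if it takes over 72 s, if anything falls off the work surface, if the arm or the gripper's body presses on something with over 40 N, if the wrist force passes 120 N, or if a joint passes its speed limit or range.

## Robot

A 6-joint arm with a two-finger parallel gripper is mounted at the origin on the work surface. World frame = base frame: x ahead of the robot, y to its left, z up, the work surface at z = 0. Lengths are in m, angles in rad, forces in N, time in s.
With the tool pointing down it reaches from about 0.375 to 0.75 m from the base axis. Payload 9 kg.
Tool frame: the origin (TCP) lies at the very end of the fingers, on their centre line; the grasp point (between the pads) lies 19 mm behind it; z points along the fingers, y is the line along which they close (so a half turn about z gives the same grasp; the last joint's range is limited). The gripper opens to 85 mm and grips with 20 to 120 N. Pads are 22 mm wide; open, the fingers measure 114 mm over their backs; the gripper's body (76 mm by 85 mm) begins 54 mm behind the grasp point. The pads swing forward as they close: fully open they stand 13 mm farther back than shut.
Start: joints at [0.984, 0.104, 0.097, 1.564, 0, 1.353], TCP at [0.216, 0.56, 0.231] pointing down, gripper open.
Joint ranges: [-2.99, 2.99], [-0.84, 1.86], [-1.1, 1.16], [-1.84, 2.11], [-1.51, 1.56], [-3.14, 3.14]. Speed limits (rad/s): [2.22, 2.22, 2.57, 3.14, 3.14, 3.14].

## Interface

Orientations are given as a unit quaternion [x, y, z, w].
In Python, from rig import robot gives the robot as it stands.
- The arm moves only by the shell command python3 -m handwheel 'ROWS' [OPENING] [FORCE]. ROWS is a JSON object of lists of equal length, an entry for each row: "slide": the shift along the tool's x, y, z scaled (see below), a list of three; "spin": the turn about the tool's z scaled (see below). A call has 1 to 20 rows; each row shifts and turns the commanded pose from where the row before left it, along the tool's axes as they then stand; what a row does not reach is not made up. The controller multiplies each number of a shift by 50 mm and each number of a turn by 4 degrees. A row lasts 1/12 s, in which the tool goes at most 41.7 mm and 7.16 degrees, less where a joint would pass 70% of its speed; a pose out of reach is approached as far as the arm can. A call with a number of a shift or a turn outside -1 to 1 is refused whole. A call with a gripper value outside its range is refused whole. OPENING is the opening, from 0 (shut) to 1 (fully open), set as the call begins (- or left out, the last holds). The fingers move at their own pace and stop on an object; FORCE is the grip in N (left out, the last holds). Time passes only in rows, so rows that do not move let the fingers close. It gives the time, the measured TCP pose, the force, the opening and the grip force at its end, in the units of the state.
- robot.sense(): the state, without advancing time (a new reading comes with each control period).
- robot.camera(name): name is "scene" or "top" or "wrist"; returns the picture (384x512x3 uint8, blue, green, red); there is no depth.
- robot.camera_info(name): a dict with "K" (3x3 intrinsics, pixels), "pose" (4x4, takes a point from camera to world coordinates); the wrist camera has in their place "mount" (4x4, takes a point from camera to tool coordinates, whose origin is the TCP and whose axes are the flange's). Camera axes: x right, y down, z forward; pixel columns grow to the right and rows downward; lengths in m; the calibration is good to about 2 mm. A picture is of the moment at which its call begins: read the wrist's pose just before it. camera_info takes no time and is no camera call.
- robot.hand_in(): hands the job in; it is judged then, once.
Trained networks look in the newest picture that a camera, given by its name, has taken for a name from the list of things; names that differ only in an ending like _2 or _b are one class to them, and where a whole thing is asked for, a point or a joint stands for the part that bears it (a point fixed in the world has none). Each returns a list of dicts, best first, with "conf" (0 to 1); they miss things now and then, are a little off and sometimes report something else, mostly with a low value. They report only what shows in the picture. A call takes as long as a camera call.
- robot.recognise(camera, label): "location" ([row, column] in pixels, amid what is visible of it).
- robot.silhouettes(camera, label): "mask" (384x512 bool, what is visible of it) and "location" ([row, column] in pixels, amid what is visible of it).
- robot.pinpoint(camera, label): "location" ([row, column] in pixels: a listed point, or the origin of a listed thing).
The state is a dict: "t": time; "joint_pos": joint angles; "dq": joint speeds; "tau": joint torques, N m; "position": TCP position; "tool_rot": TCP orientation; "contact_force": force on the tool from outside, world axes, zero at the start; "ft_torque": the same for the moment, N m; "width": finger opening in m; "grip_force": force on a finger pad.
Only numpy, scipy, OpenCV 4.12 (cv2) and the standard library are available. Lean on these libraries where they do the work, as an engineer would, in place of code of your own. Each camera call takes 0.05 s, during which the arm holds its last target. There are 200 camera calls.

## Working session

There is one attempt and no reset: what is moved stays moved. The work goes in short steps, Python scripts to look and compute and a shell command to move; the robot and the scene stay as the last step left them, time stands still between calls to the robot, and variables do not carry over. Pictures are saved under pics/ and viewed, at most 10 in all, crops included, and the job is handed in when it is done.

```bash
mkdir -p pics; ls; cat > h.py <<'E'
import numpy as np, cv2
from rig import robot
from scipy.spatial.transform import Rotation as R
def ray(cam,px,s=None):
    i=robot.camera_info(cam);K=np.array(i["K"])
    if cam=="wrist":
        T=np.eye(4);T[:3,:3]=R.from_quat(s["tool_rot"]).as_matrix();T[:3,3]=s["position"];P=T@np.array(i["mount"])
    else: P=np.array(i["pose"])
    d=P[:3,:3]@np.linalg.inv(K)@np.array([px[1],px[0],1.]);return P[:3,3],d/np.linalg.norm(d)
def atz(cam,px,z,s=None):
    o,d=ray(cam,px,s);return o+d*(z-o[2])/d[2]
def tri(rays):
    A=np.zeros((3,3));b=np.zeros(3)
    for o,d in rays:
        M=np.eye(3)-np.outer(d,d);A+=M;b+=M@o
    return np.linalg.solve(A,b)
E
python3 - <<'E'
from h import *
np.set_printoptions(precision=4,suppress=True)
s=robot.sense();print({k:np.round(v,4) for k,v in s.items()})
ims={c:robot.camera(c) for c in("scene","top","wrist")}
cv2.imwrite("pics/a.png",cv2.resize(np.hstack([ims["top"],ims["scene"]]),(800,300)))
cv2.imwrite("pics/w.png",ims["wrist"])
for n in("nut_center","wrench_mouth","worm_top","wrench_handle","spare_nut","washer","glue_jar","wax_tin","spool"):
    rs=[]
    for c in("top","scene","wrist"):
        r=robot.pinpoint(c,n)
        if r:
            print(n,c,np.round(r[0]["location"],1),round(r[0]["conf"],2),atz(c,r[0]["location"],.04,s)[:2])
            if r[0]["conf"]>.4: rs.append(ray(c,r[0]["location"],s))
    if len(rs)>1: print("  tri",tri(rs))
E
```

```text
pics
{'t': np.float64(0.0), 'joint_pos': array([ 0.9843,  0.1047,  0.0965,  1.5639, -0.    ,  1.3531]), 'dq': array([0.0008, 0.0004, 0.0007, 0.0027, 0.0004, 0.0015]), 'tau': array([ -0.0031, -55.6918,  50.3661,   0.0164,  -0.0004,  -0.    ]), 'position': array([0.2161, 0.5594, 0.2305]), 'tool_rot': array([ 0.1834,  0.983 , -0.0006, -0.0003]), 'contact_force': array([ 0.5537, -0.2121, -0.1061]), 'ft_torque': array([-0.0015,  0.0059, -0.0091]), 'grip_force': np.float64(0.0), 'width': np.float64(0.0852)}
nut_center top [205.8 285. ] 0.73 [ 0.5803 -0.0418]
nut_center scene [176.3 227.9] 0.67 [ 0.5843 -0.0474]
  tri [ 0.5826 -0.0443  0.0407]
wrench_mouth top [202.3 286.3] 0.83 [ 0.5902 -0.0457]
wrench_mouth scene [177.5 226.2] 0.66 [ 0.5912 -0.0477]
  tri [ 0.5908 -0.0464  0.0407]
worm_top top [211.  269.2] 0.82 [0.5663 0.0031]
worm_top scene [179.5 239. ] 0.78 [ 0.5683 -0.0149]
  tri [ 0.5706 -0.0016  0.0543]
wrench_handle top [228.6 225.5] 0.96 [0.5185 0.1266]
wrench_handle scene [199.8 283.1] 0.68 [0.5259 0.1296]
  tri [0.5193 0.1263 0.0292]
spare_nut top [206.2 322.1] 0.55 [ 0.5778 -0.1467]
spare_nut scene [156.3 210.6] 0.45 [ 0.5702 -0.1434]
  tri [ 0.5751 -0.1427  0.0459]
washer top [178.3 302.9] 0.5 [ 0.6578 -0.0943]
glue_jar top [184.3 119.1] 0.75 [0.6475 0.4259]
glue_jar scene [305.8 333.1] 0.63 [0.6696 0.4355]
  tri [0.6537 0.4349 0.005 ]
wax_tin top [173.6 381.4] 0.8 [ 0.6684 -0.3184]
wax_tin scene [144.4 148.9] 0.74 [ 0.6803 -0.3189]
  tri [ 0.673  -0.3265  0.0262]
spool top [202.6 285.1] 0.72 [ 0.5894 -0.0423]
```

View pics/a.png

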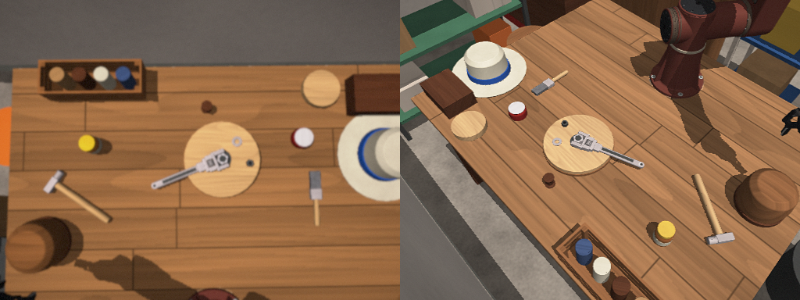

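The top view (left half) shows the board with the wrench on its nut at about (215,160), handle pointing lower left. The scene view agrees with this. The nearest bystanders are the washer and spare nut on the board, and both are clear of the handle's sweep. Next I work out the move to hover over the worm.

```bash
cat >> h.py <<'E'
def togo(target,xdir_y,s=None):
    """shift in tool axes (mm) to target, and spin (deg) so that tool y is parallel to xdir_y"""
    s=s or robot.sense();M=R.from_quat(s["tool_rot"]).as_matrix()
    d=M.T@(np.array(target)-s["position"])*1e3
    v=M.T@np.append(xdir_y,0);a=np.degrees(np.arctan2(-v[0],v[1]));a=(a+90)%180-90
    return d,a
E
python3 - <<'E'
from h import *
np.set_printoptions(precision=4,suppress=True)
print(robot.camera_info("wrist"))
m=np.array([.585,-.045]);hd=np.array([.5193,.1263]);x=(m-hd)/np.linalg.norm(m-hd);print(x,np.linalg.norm(m-hd))
w=m-.044*x;print(w);d,a=togo([*w,.17],x);print(d/50,a)
E
```

```text
{'K': array([[324.2072,   0.    , 253.5023],
       [  0.    , 324.2072, 195.1966],
       [  0.    ,   0.    ,   1.    ]]), 'mount': array([[ 0.0006, -0.9572, -0.2894,  0.0722],
       [ 1.    ,  0.0006,  0.0003,  0.    ],
       [-0.0001, -0.2894,  0.9572, -0.1421],
       [ 0.    ,  0.    ,  0.    ,  1.    ]])}
[ 0.3581 -0.9337] 0.18346710876884717
[ 0.5692 -0.0039]
[-10.6477  -7.9701   1.226 ] -42.11326136930762
```

```bash
python3 -m handwheel '{"slide":[[-0.59,-0.443,0],[-0.59,-0.443,0],[-0.59,-0.443,0],[-0.59,-0.443,0],[-0.59,-0.443,0],[-0.59,-0.443,0],[-0.59,-0.443,0],[-0.59,-0.443,0],[-0.59,-0.443,0],[-0.59,-0.443,0],[-0.59,-0.443,0],[-0.59,-0.443,0],[-0.59,-0.443,0],[-0.59,-0.443,0],[-0.59,-0.443,0],[-0.59,-0.443,0],[-0.59,-0.443,0],[-0.59,-0.443,0]],"spin":[0,0,0,0,0,0,0,0,0,0,0,0,0,0,0,0,0,0]}' 0 20
python3 -m handwheel '{"slide":[[0,0,0.1],[0,0,0.1],[0,0,0.1],[0,0,0.1],[0,0,0.1],[0,0,0.1],[0,0,0.1],[0,0,0.1],[0,0,0.1],[0,0,0.1],[0,0,0.1],[0,0,0]],"spin":[-0.957,-0.957,-0.957,-0.957,-0.957,-0.957,-0.957,-0.957,-0.957,-0.957,-0.957,0]}'
cat > look.py <<'E'
from h import *
import sys
np.set_printoptions(precision=4,suppress=True)
s=robot.sense();im=robot.camera("wrist");cv2.imwrite(sys.argv[1],im)
print(s["t"],s["position"],s["contact_force"],s["width"])
Z=dict(nut_center=.04,wrench_mouth=.039,worm_top=.0535,wrench_handle=.039)
for n in sys.argv[2:]:
    r=robot.pinpoint("wrist",n)
    if r:print(n,np.round(r[0]["location"],1),round(r[0]["conf"],2),atz("wrist",r[0]["location"],Z[n],s))
E
python3 look.py pics/b.png nut_center wrench_mouth worm_top wrench_handle
```

```text
t: 3.0
position: [0.5686, -0.0055, 0.2314]
tool_rot: [0.183, 0.983, 0.0, 0.0]
contact_force: [0.2, 0.8, 0.1]
width: -0.0
grip_force: 0.0
t: 4.0
position: [0.5674, -0.0035, 0.1753]
tool_rot: [-0.184, 0.983, 0.0, -0.001]
contact_force: [0.2, -0.2, 0.2]
width: 0.0
grip_force: 0.0
4.0 [ 0.5674 -0.0035  0.1753] [ 0.2171 -0.2403  0.1993] 4.9059273350569684e-05
nut_center [189. 201.] 0.77 [ 0.5896 -0.0458  0.04  ]
worm_top [196.1 257.1] 0.64 [0.574  0.0014 0.0535]
wrench_handle [192.5 404.6] 0.64 [0.5272 0.1251 0.039 ]
```

View pics/b.png

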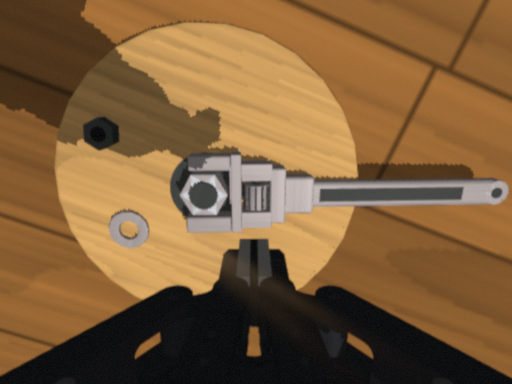

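The wrist view shows the wrench nearly horizontal: nut at (200,192), worm at (257,197), handle out to (500,190). The closed fingertips at (253,245) are narrow along tool y and wide along tool x. I'll turn -90° so the wide side lies along the stroke, then look again from lower down.

```bash
python3 -m handwheel '{"slide":[[0,0,0],[0,0,0],[0,0,0],[0,0,0],[0,0,0],[0,0,0],[0,0,0],[0,0,0],[0,0,0],[0,0,0],[0,0,0],[0,0,0],[0,0,0],[0,0,0],[0,0,0],[0,0,0],[0,0,0],[0,0,0],[0,0,0],[0,0,0]],"spin":[-1,-1,-1,-1,-1,-1,-1,-1,-1,-1,-1,-1,-1,-1,-1,-1,-1,-1,-1,-1]}'
python3 -m handwheel '{"slide":[[0,0,0],[0,0,0],[0,0,0.5],[-0.2,0,0.5],[-0.4,0,0.4],[0,0,0]],"spin":[-1,-1,-0.5,0,0,0]}'
python3 look.py pics/c.png nut_center wrench_mouth worm_top wrench_handle
```

```text
t: 5.92
position: [0.5681, -0.0037, 0.1767]
tool_rot: [0.772, -0.635, 0.0, -0.0]
contact_force: [-0.5, 0.8, 0.2]
width: 0.0001
grip_force: 0.0
t: 6.42
position: [0.5537, 0.0269, 0.1019]
tool_rot: [0.824, -0.566, -0.003, 0.001]
contact_force: [-1.4, 0.2, -0.4]
width: 0.0002
grip_force: 0.0
6.4167 [0.5537 0.0269 0.1019] [-1.3508  0.2262 -0.4191] 0.0002003716127805888
nut_center [ 91.  236.4] 0.96 [ 0.5921 -0.042   0.04  ]
worm_top [171.7 236.7] 0.71 [0.5754 0.0012 0.0535]
wrench_handle [336.1 241.7] 0.73 [0.5271 0.1236 0.039 ]
```

View pics/c.png

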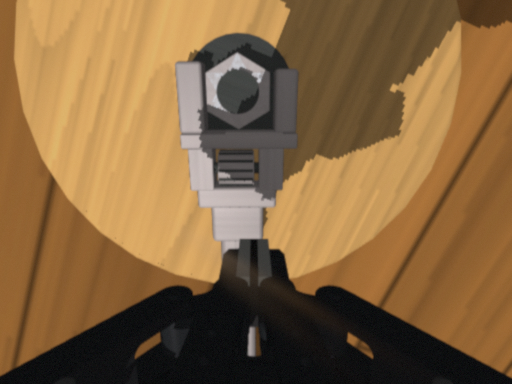

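The picture shows the wrench axis vertical and aligned with tool x. The nut is at (237,91), the worm at rows 148–188 and column 237, and the fingertip edge at row 240, column 253.

```bash
python3 - <<'E'
from h import *
s=robot.sense();print(s["position"])
x=np.array([.359,-.933]);w=np.array([.5752,.0013])-.008*x
d,a=togo([*w,.0535+.006],x);print(d/50,d,a)
E
```

```text
[0.55831073 0.02375429 0.10791752]
[ 0.37882865 -0.15259967  0.9692171 ] [18.94143248 -7.62998359 48.46085521] 89.89401698573204
```

```bash
python3 -m handwheel '{"slide":[[0,-0.07,0.15],[0,-0.08,0.15],[0,0,0.1],[0,0,0.1],[0,0,0.1],[0,0,0],[0,0,0],[0,0,0],[0,0,0]],"spin":[0,0,0,0,0,0,0,0,0]}'
python3 look.py pics/d.png worm_top nut_center
python3 - <<'E'
from h import *
s=robot.sense();print(s["position"],s["contact_force"],s["tool_rot"])
x=np.array([.359,-.933]);r=robot.pinpoint("wrist","worm_top")[0];w=atz("wrist",r["location"],.0535,s)[:2]
w=w-.008*x
d,a=togo([*w,.0535+.006],x);print(d/50,a)
E
```

```text
t: 7.42
position: [0.5643, 0.027, 0.0767]
tool_rot: [0.824, -0.567, 0.0, -0.0]
contact_force: [-0.6, -0.1, -0.2]
width: 0.0
grip_force: 0.0
7.4167 [0.5643 0.027  0.0767] [-0.5724 -0.0812 -0.2038] 9.63800243607258e-06
worm_top [186.7 253.9] 0.8 [ 0.5759 -0.0002  0.0535]
nut_center [ 98.4 253.2] 0.64 [ 0.5922 -0.0418  0.04  ]
[0.56434763 0.02704061 0.07663776] [ 1.08373588 -0.79393091 -0.07155456] [ 8.24015208e-01 -5.66567603e-01  2.47500691e-04 -1.65410321e-04]
[ 0.43179742 -0.0208634   0.34139924] 89.93298498181093
```

View pics/d.png

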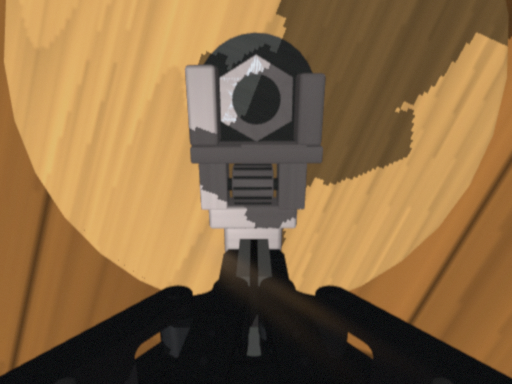

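The worm is now on the tool's centre line (column 254, rows 163–206). I go forward to 8 mm behind it and down to just above contact.

```bash
python3 -m handwheel '{"slide":[[0.1,0,0.05],[0.12,0,0.07],[0.12,0,0.07],[0.09,-0.02,0.07],[0,0,0.05],[0,0,0.04],[0,0,0],[0,0,0],[0,0,0],[0,0,0.02],[0,0,0.02],[0,0,0.01],[0,0,0],[0,0,0],[0,0,0]],"spin":[0,0,0,0,0,0,0,0,0,0,0,0,0,0,0]}'
python3 -c "
from h import *
s=robot.sense();print(s['position'],s['contact_force'])"
```

```text
t: 8.87
position: [0.5728, 0.0074, 0.0563]
tool_rot: [0.824, -0.567, 0.0, -0.0]
contact_force: [0.1, -0.3, 0.1]
width: -0.0
grip_force: 0.0
[0.57278041 0.00738923 0.05632667] [ 0.1278197  -0.27466614  0.07956814]
```

```bash
python3 -m handwheel '{"slide":[[0,0,0.01],[0,0,0.01],[0,0,0.01],[0,0,0.01],[0,0,0.01],[0,0,0]],"spin":[0,0,0,0,0,0]}'
python3 -m handwheel '{"slide":[[0,0,0.01],[0,0,0]],"spin":[0,0]}'
python3 -m handwheel '{"slide":[[0,0,0.01],[0,0,0]],"spin":[0,0]}'
```

```text
t: 9.37
position: [0.573, 0.0073, 0.0543]
tool_rot: [0.824, -0.567, 0.0, -0.0]
contact_force: [-2.7, 0.2, 5.7]
width: 0.0
grip_force: 2.7
t: 9.53
position: [0.5731, 0.007, 0.054]
tool_rot: [0.824, -0.567, 0.0, 0.0]
contact_force: [-1.2, -0.8, 6.9]
width: 0.0
grip_force: 3.2
t: 9.7
position: [0.5732, 0.0068, 0.0537]
tool_rot: [0.824, -0.567, 0.001, 0.0]
contact_force: [-2.9, -1.0, 7.3]
width: 0.0
grip_force: 3.6
```

Contact is at z ≈ 0.0545, with about 8 N per mm of command. I press a little more and make the first stroke.

```bash
python3 -m handwheel '{"slide":[[0,0,0.01],[0.02,0,0],[0.04,0,0],[0.04,0,0]],"spin":[0,0,0,0]}'
python3 -m handwheel '{"slide":[[0.04,0,0],[0.04,0,0],[0.04,0,0],[0.04,0,0],[0,0,0]],"spin":[0,0,0,0,0]}'
```

```text
t: 10.03
position: [0.5745, 0.0032, 0.0533]
tool_rot: [0.824, -0.566, -0.0, -0.0]
contact_force: [-5.1, 3.4, 10.1]
width: -0.0001
grip_force: 5.1
t: 10.45
position: [0.5775, -0.0046, 0.0533]
tool_rot: [0.824, -0.566, -0.0, -0.0]
contact_force: [-4.4, 1.2, 10.1]
width: -0.0003
grip_force: 5.0
```

```bash
python3 -m handwheel '{"slide":[[0.04,0,0],[0.04,0,0],[0,0,0],[0,0,-0.04],[0,0,-0.06],[-0.08,0,0],[-0.1,0,0],[-0.1,0,0],[-0.06,0,0],[0,0,0],[0,0,0],[0,0,0]],"spin":[0,0,0,0,0,0,0,0,0,0,0,0]}'
python3 look.py pics/e.png worm_top nut_center
python3 - <<'E'
import cv2;im=cv2.imread("pics/e.png")
cv2.imwrite("pics/e2.png",cv2.resize(im[80:280,130:380],None,fx=2,fy=2))
E
```

```text
t: 11.45
position: [0.5728, 0.0074, 0.0572]
tool_rot: [0.824, -0.567, 0.0, -0.0]
contact_force: [0.3, 0.3, -1.0]
width: 0.0003
grip_force: 0.0
11.45 [0.5728 0.0074 0.0572] [ 0.3223  0.3188 -0.9617] 0.0002720935084249203
worm_top [242.7 252.9] 0.83 [0.5764 0.002  0.0535]
nut_center [141.4 254.5] 0.89 [ 0.5928 -0.0429  0.04  ]
```

View pics/e2.png

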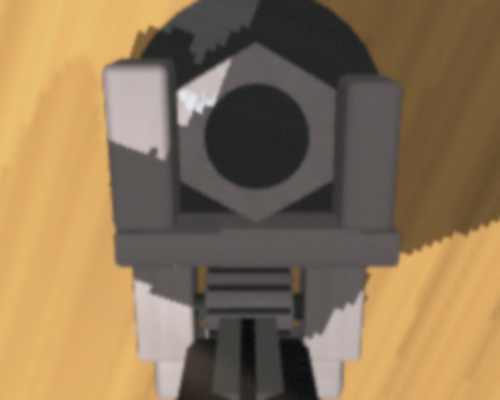

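The crop shows the gap between the jaws (175–337) now only slightly wider than the nut (178–335), so the jaws are closing. The worm is under the fingertip. I repeat the stroke.

```bash
python3 -m handwheel '{"slide":[[0,0,0.03],[0,0,0.02],[0,0,0.02],[0,0,0.01],[0,0,0.01],[0,0,0.01],[0,0,0],[0.02,0,0],[0.04,0,0],[0.04,0,0],[0.04,0,0],[0.04,0,0]],"spin":[0,0,0,0,0,0,0,0,0,0,0,0]}'
python3 -m handwheel '{"slide":[[0.04,0,0],[0.04,0,0],[0.04,0,0],[0.04,0,0]],"spin":[0,0,0,0]}'
python3 -m handwheel '{"slide":[[0,0,0],[0,0,-0.04],[0,0,-0.06],[-0.08,0,0],[-0.1,0,0],[-0.1,0,0],[-0.06,0,0],[0,0,0],[0,0,0],[0,0,0.03],[0,0,0.02],[0,0,0.02],[0,0,0.01],[0,0,0.01],[0,0,0.01],[0,0,0]],"spin":[0,0,0,0,0,0,0,0,0,0,0,0,0,0,0,0]}'
```

```text
t: 12.6
position: [0.576, -0.0006, 0.0533]
tool_rot: [0.824, -0.566, -0.0, -0.0]
contact_force: [-5.2, 3.5, 10.2]
width: 0.0
grip_force: 5.3
t: 12.93
position: [0.579, -0.0081, 0.0531]
tool_rot: [0.824, -0.566, -0.0, -0.0]
contact_force: [-1.2, 1.3, 4.6]
width: 0.0
grip_force: 2.2
t: 14.27
position: [0.5733, 0.0065, 0.0534]
tool_rot: [0.824, -0.567, 0.001, 0.0]
contact_force: [-3.1, -2.6, 8.9]
width: 0.0002
grip_force: 4.4
```

```bash
python3 -m handwheel '{"slide":[[0.02,0,0],[0.04,0,0],[0.04,0,0],[0.04,0,0],[0.04,0,0]],"spin":[0,0,0,0,0]}'
python3 -m handwheel '{"slide":[[0.04,0,0],[0.04,0,0],[0.04,0,0],[0.04,0,0]],"spin":[0,0,0,0]}'
python3 -m handwheel '{"slide":[[0,0,0],[0,0,-0.04],[0,0,-0.06],[-0.08,0,0],[-0.1,0,0],[-0.1,0,0],[-0.06,0,0],[0,0,0],[0,0,0]],"spin":[0,0,0,0,0,0,0,0,0]}'
python3 look.py pics/f.png worm_top nut_center
python3 - <<'E'
import cv2;im=cv2.imread("pics/f.png")
cv2.imwrite("pics/f2.png",cv2.resize(im[80:280,130:380],None,fx=2,fy=2))
E
```

```text
t: 14.68
position: [0.576, -0.0007, 0.0533]
tool_rot: [0.824, -0.566, -0.0, -0.0]
contact_force: [-4.1, 3.8, 10.3]
width: 0.0
grip_force: 5.3
t: 15.02
position: [0.5791, -0.0083, 0.0531]
tool_rot: [0.824, -0.566, -0.0, -0.0]
contact_force: [-1.4, 2.1, 4.5]
width: 0.0002
grip_force: 2.0
t: 15.77
position: [0.5726, 0.0077, 0.0572]
tool_rot: [0.824, -0.566, -0.0, -0.0]
contact_force: [-0.2, 0.2, 0.2]
width: -0.0
grip_force: 0.0
15.7667 [0.5726 0.0077 0.0572] [-0.2253  0.153   0.2262] -1.879065983467729e-06
worm_top [240.5 255.8] 0.64 [0.5754 0.0007 0.0535]
```

View pics/f2.png

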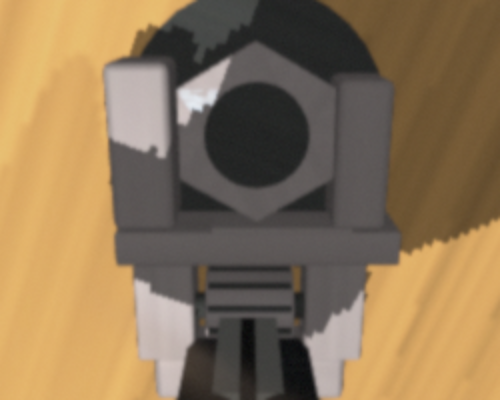

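The movable (right) jaw's outer edge moved from column 402 to 392, about 1.15 mm per stroke, and it is nearly at the nut's flat. I do two more strokes, measuring the jaw shift between them.

```bash
python3 -m handwheel '{"slide":[[0,0,0.03],[0,0,0.02],[0,0,0.02],[0,0,0.01],[0,0,0.01],[0,0,0.01],[0,0,0],[0.02,0,0],[0.04,0,0],[0.04,0,0],[0.04,0,0],[0.04,0,0]],"spin":[0,0,0,0,0,0,0,0,0,0,0,0]}'
python3 -m handwheel '{"slide":[[0.04,0,0],[0.04,0,0],[0.04,0,0],[0.02,0,0]],"spin":[0,0,0,0]}'
python3 -m handwheel '{"slide":[[0,0,0],[0,0,-0.04],[0,0,-0.06],[-0.08,0,0],[-0.08,0,0],[-0.1,0,0],[-0.06,0,0],[0,0,0],[0,0,0]],"spin":[0,0,0,0,0,0,0,0,0]}'
cat > jaw.py <<'E'
from h import *
import sys
from scipy.ndimage import gaussian_filter1d as gf
if len(sys.argv)>1:
    s=robot.sense();cv2.imwrite(sys.argv[1],robot.camera("wrist"))
import os
for f in "efgijkl":
    p=f"pics/{f}.png"
    if not os.path.exists(p):continue
    im=cv2.cvtColor(cv2.imread(p),cv2.COLOR_BGR2LAB).astype(float)
    pr=im[138:180,:].mean(0);g=gf(pr,1,axis=0,order=1);m=np.linalg.norm(g,axis=1)
    pk=[i for i in range(170,345) if m[i]>m[i-1] and m[i]>=m[i+1] and m[i]>3]
    print(f,[(round(i+(m[i-1]-m[i+1])/(2*(m[i-1]+m[i+1]-2*m[i])),1),round(m[i])) for i in pk])
E
python3 jaw.py pics/g.png
```

```text
t: 16.92
position: [0.576, -0.0006, 0.0533]
tool_rot: [0.824, -0.566, -0.0, -0.0]
contact_force: [-5.8, 4.3, 11.0]
width: 0.0001
grip_force: 5.4
t: 17.25
position: [0.5785, -0.0073, 0.0532]
tool_rot: [0.824, -0.566, -0.0, -0.0]
contact_force: [-4.6, 2.4, 8.2]
width: 0.0002
grip_force: 4.0
t: 18.0
position: [0.5726, 0.0077, 0.0572]
tool_rot: [0.824, -0.566, -0.0, -0.0]
contact_force: [-0.3, 0.5, -0.3]
width: -0.0003
grip_force: 0.0
e [(np.float64(183.9), 21), (np.float64(208.0), 4), (np.float64(213.9), 17), (np.float64(219.0), 12), (np.float64(232.5), 8), (np.float64(283.2), 7), (np.float64(296.5), 8), (np.float64(301.9), 8), (np.float64(328.7), 6)]
f [(np.float64(184.1), 22), (np.float64(207.9), 4), (np.float64(214.2), 16), (np.float64(218.9), 11), (np.float64(232.4), 8), (np.float64(283.3), 8), (np.float64(295.9), 4), (np.float64(299.2), 4), (np.float64(324.6), 6)]
g [(np.float64(185.3), 20), (np.float64(208.1), 4), (np.float64(215.4), 13), (np.float64(219.4), 8), (np.float64(232.4), 8), (np.float64(283.2), 8), (np.float64(295.9), 4), (np.float64(299.2), 4), (np.float64(324.4), 6)]
```

The movable jaw now touches the nut. The last stroke drew the fixed jaw 1.2 px closer. One more stroke.

```bash
python3 -m handwheel '{"slide":[[0,0,0.03],[0,0,0.02],[0,0,0.02],[0,0,0.01],[0,0,0.01],[0,0,0.01],[0,0,0],[0.02,0,0],[0.04,0,0],[0.04,0,0],[0.04,0,0],[0.04,0,0]],"spin":[0,0,0,0,0,0,0,0,0,0,0,0]}'
python3 -m handwheel '{"slide":[[0.04,0,0],[0.04,0,0],[0.04,0,0],[0.02,0,0]],"spin":[0,0,0,0]}'
python3 -m handwheel '{"slide":[[0,0,0],[0,0,-0.04],[0,0,-0.06],[-0.08,0,0],[-0.08,0,0],[-0.1,0,0],[-0.06,0,0],[0,0,0],[0,0,0]],"spin":[0,0,0,0,0,0,0,0,0]}'
python3 jaw.py pics/i.png
```

```text
t: 19.05
position: [0.5758, -0.0007, 0.0533]
tool_rot: [0.824, -0.566, -0.0, -0.0]
contact_force: [-6.9, 2.4, 10.9]
width: 0.0001
grip_force: 5.7
t: 19.38
position: [0.5785, -0.0071, 0.0532]
tool_rot: [0.824, -0.566, -0.0, -0.001]
contact_force: [-2.6, 3.3, 7.3]
width: -0.0001
grip_force: 3.9
t: 20.13
position: [0.5726, 0.0077, 0.0572]
tool_rot: [0.824, -0.566, -0.0, 0.0]
contact_force: [-0.1, -1.0, -0.2]
width: 0.0001
grip_force: 0.0
e [(np.float64(183.9), 21), (np.float64(208.0), 4), (np.float64(213.9), 17), (np.float64(219.0), 12), (np.float64(232.5), 8), (np.float64(283.2), 7), (np.float64(296.5), 8), (np.float64(301.9), 8), (np.float64(328.7), 6)]
f [(np.float64(184.1), 22), (np.float64(207.9), 4), (np.float64(214.2), 16), (np.float64(218.9), 11), (np.float64(232.4), 8), (np.float64(283.3), 8), (np.float64(295.9), 4), (np.float64(299.2), 4), (np.float64(324.6), 6)]
g [(np.float64(185.3), 20), (np.float64(208.1), 4), (np.float64(215.4), 13), (np.float64(219.4), 8), (np.float64(232.4), 8), (np.float64(283.2), 8), (np.float64(295.9), 4), (np.float64(299.2), 4), (np.float64(324.4), 6)]
i [(np.float64(185.5), 18), (np.float64(210.3), 4), (np.float64(216.0), 10), (np.float64(232.4), 8), (np.float64(283.3), 8), (np.float64(322.4), 6)]
```

```bash
python3 -m handwheel '{"slide":[[0,0,0.03],[0,0,0.02],[0,0,0.02],[0,0,0.01],[0,0,0.01],[0,0,0.01],[0,0,0],[0.02,0,0],[0.04,0,0],[0.04,0,0],[0.04,0,0],[0.04,0,0]],"spin":[0,0,0,0,0,0,0,0,0,0,0,0]}'
python3 -m handwheel '{"slide":[[0.04,0,0],[0.04,0,0],[0.04,0,0],[0.02,0,0]],"spin":[0,0,0,0]}'
python3 -m handwheel '{"slide":[[0,0,0],[0,0,-0.04],[0,0,-0.06],[-0.08,0,0],[-0.08,0,0],[-0.1,0,0],[-0.06,0,0],[0,0,0],[0,0,0]],"spin":[0,0,0,0,0,0,0,0,0]}'
python3 jaw.py pics/j.png | tail -2
python3 - <<'E'
import cv2,numpy as np
a=[cv2.resize(cv2.imread(f"pics/{f}.png")[80:280,155:355],None,fx=2,fy=2) for f in "fj"]
cv2.imwrite("pics/j2.png",np.hstack(a))
E
```

```text
t: 21.18
position: [0.5759, -0.0001, 0.0533]
tool_rot: [0.824, -0.566, -0.0, -0.001]
contact_force: [-3.4, 5.2, 8.4]
width: 0.0001
grip_force: 4.7
t: 21.52
position: [0.5791, -0.0071, 0.0533]
tool_rot: [0.824, -0.566, 0.0, -0.001]
contact_force: [-1.5, 2.7, 6.6]
width: -0.0
grip_force: 3.2
t: 22.27
position: [0.5726, 0.0077, 0.0572]
tool_rot: [0.824, -0.566, -0.0, -0.0]
contact_force: [-0.0, 0.6, -0.0]
width: 0.0002
grip_force: 0.0
i [(np.float64(185.5), 18), (np.float64(210.3), 4), (np.float64(216.0), 10), (np.float64(232.4), 8), (np.float64(283.3), 8), (np.float64(322.4), 6)]
j [(np.float64(185.6), 19), (np.float64(210.4), 3), (np.float64(216.0), 10), (np.float64(223.4), 3), (np.float64(232.4), 8), (np.float64(283.2), 8), (np.float64(322.2), 6)]
```

View pics/j2.png

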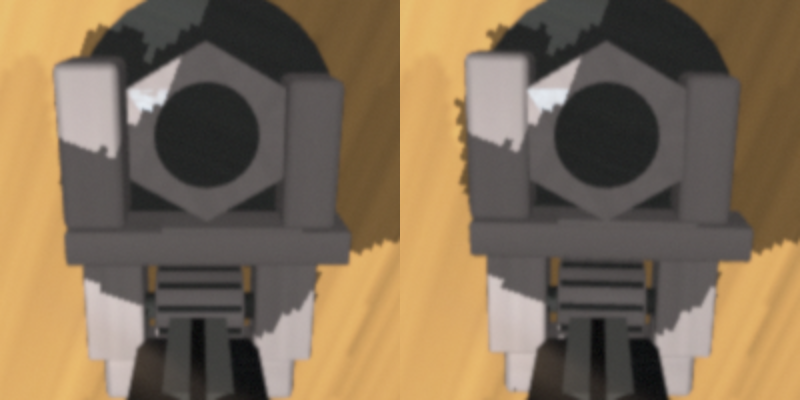

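Left is before and right is after: both jaws now bear on the nut's flats, and nothing changed over the last stroke, so the worm has stalled and the fit is snug. Next I go beside the handle on the robot side, outside the board's edge.

```bash
python3 -m handwheel '{"slide":[[0,0,-0.3],[0,0,-0.5],[-0.42,0.12,0],[-0.42,0.12,0],[-0.42,0.12,0],[-0.42,0.12,0],[-0.42,0.12,0],[-0.42,0.12,0],[0,0,0.3],[0,0,0.3],[0,0,0.3],[0,0,0.3],[0,0,0.18],[0,0,0],[0,0,0],[0,0,0]],"spin":[0,0,0,0,0,0,0,0,0,0,0,0,0,0,0,0]}'
python3 look.py pics/k.png worm_top wrench_handle nut_center
```

```text
t: 23.65
position: [0.4947, 0.112, 0.0292]
tool_rot: [0.824, -0.567, 0.0, -0.0]
contact_force: [-0.2, 0.5, -1.0]
width: -0.0
grip_force: 0.0
23.65 [0.4947 0.112  0.0292] [-0.1941  0.4639 -0.9995] -8.099907879705186e-06
wrench_handle [268.5 171.9] 0.64 [0.5306 0.1261 0.039 ]
```

View pics/k.png

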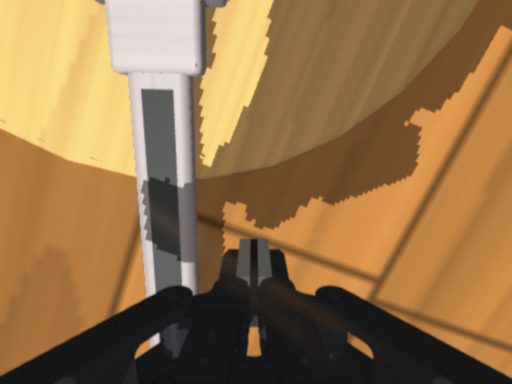

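The handle is straight ahead to the left at column 165, clear of the finger, with about 20 mm to contact. I approach slowly.

```bash
python3 -m handwheel '{"slide":[[0,-0.06,0],[0,-0.06,0],[0,-0.06,0],[0,-0.06,0],[0,-0.04,0],[0,-0.03,0],[0,0,0],[0,0,0]],"spin":[0,0,0,0,0,0,0,0]}'
python3 -m handwheel '{"slide":[[0,-0.03,0],[0,-0.03,0],[0,-0.03,0],[0,-0.03,0],[0,0,0]],"spin":[0,0,0,0,0]}'
```

```text
t: 24.52
position: [0.5081, 0.1176, 0.0281]
tool_rot: [0.824, -0.567, -0.0, 0.0]
contact_force: [-4.2, -1.1, 2.5]
width: 0.0
grip_force: 2.3
t: 24.93
position: [0.5137, 0.1199, 0.0281]
tool_rot: [0.824, -0.567, -0.0, 0.0]
contact_force: [-4.2, -1.4, 2.5]
width: -0.0004
grip_force: 2.2
```

```bash
python3 -m handwheel '{"slide":[[-0.007,-0.063,0],[-0.007,-0.063,0],[-0.007,-0.063,0],[-0.007,-0.063,0],[-0.007,-0.063,0],[-0.007,-0.063,0],[-0.007,-0.063,0],[-0.007,-0.063,0],[-0.007,-0.063,0],[-0.007,-0.063,0],[-0.007,-0.063,0],[-0.007,-0.063,0]],"spin":[0.3,0.3,0.3,0.3,0.3,0.3,0.25,0.25,0.25,0.25,0.25,0.25]}'
cat > ang.py <<'E'
from h import *
s=robot.sense();n=np.array([.5925,-.0425]);p=np.array(s["position"])[:2]-n
M=R.from_quat(s["tool_rot"]).as_matrix();f=np.array(s["contact_force"])
a=np.degrees(np.arctan2(p[1],p[0]))
print("t",s["t"],"handle bearing from TCP",a,"tool x",np.degrees(np.arctan2(M[1,0],M[0,0])),"r",np.linalg.norm(p),"F tool",M.T@f)
im=robot.camera("wrist")
for k in("worm_top","nut_center","wrench_handle"):
    r=robot.pinpoint("wrist",k)
    if r: print(k,r[0]["conf"],atz("wrist",r[0]["location"],{"worm_top":.0535,"nut_center":.04,"wrench_handle":.039}[k],s))
E
python3 ang.py
```

```text
t: 25.93
position: [0.5492, 0.133, 0.028]
tool_rot: [0.753, -0.658, -0.0, 0.001]
contact_force: [-4.0, -2.5, 1.6]
width: -0.0001
grip_force: 2.3
t 25.9333 handle bearing from TCP 103.86527277727973 tool x -82.29633580996467 r 0.18076810046064812 F tool [ 1.98945899  4.30187261 -1.63093197]
worm_top 0.29 [0.57383968 0.12744094 0.0535    ]
wrench_handle 0.83 [0.57611386 0.13671381 0.039     ]
```

About 14° turned at a steady 4.7 N. I keep going in the same way.

```bash
python3 -m handwheel '{"slide":[[-0.007,-0.063,0],[-0.007,-0.063,0],[-0.007,-0.063,0],[-0.007,-0.063,0],[-0.007,-0.063,0],[-0.007,-0.063,0],[-0.007,-0.063,0],[-0.007,-0.063,0],[-0.007,-0.063,0],[-0.007,-0.063,0],[-0.007,-0.063,0],[-0.007,-0.063,0],[-0.007,-0.063,0],[-0.007,-0.063,0]],"spin":[0.25,0.25,0.25,0.25,0.25,0.25,0.25,0.25,0.25,0.25,0.25,0.25,0.25,0.25]}'
python3 ang.py
```

```text
t: 27.3
position: [0.5937, 0.1393, 0.0283]
tool_rot: [-0.667, 0.745, 0.0, 0.0]
contact_force: [-4.4, -1.3, -1.1]
width: -0.0001
grip_force: 1.7
t 27.3 handle bearing from TCP 89.61394747018554 tool x -96.32121135964272 r 0.18183731556600727 F tool [1.79859161 4.26700996 1.10204026]
wrench_handle 0.64 [0.62151112 0.13524892 0.039     ]
```

```bash
python3 -m handwheel '{"slide":[[-0.007,-0.063,0],[-0.007,-0.063,0],[-0.007,-0.063,0],[-0.007,-0.063,0],[-0.007,-0.063,0],[-0.007,-0.063,0],[-0.007,-0.05,0],[-0.004,-0.03,0]],"spin":[0.25,0.25,0.25,0.25,0.25,0.25,0.2,0.1]}'
python3 ang.py
python3 -m handwheel '{"slide":[[-0.002,-0.02,0],[-0.002,-0.02,0],[-0.002,-0.02,0]],"spin":[0.08,0.08,0.08]}'
python3 -m handwheel '{"slide":[[-0.002,-0.02,0],[-0.002,-0.02,0],[-0.002,-0.02,0]],"spin":[0.08,0.08,0.08]}'
```

```text
t: 28.17
position: [0.6166, 0.138, 0.0284]
tool_rot: [-0.619, 0.785, 0.0, -0.0]
contact_force: [-5.2, -1.1, 2.1]
width: 0.0003
grip_force: 2.3
t 28.1667 handle bearing from TCP 82.38502499602632 tool x -103.53055390372073 r 0.18206823891131674 F tool [ 2.3073428   4.82045887 -2.1436281 ]
wrench_handle 0.73 [0.64258972 0.12947511 0.039     ]
t: 28.62
position: [0.6192, 0.1378, 0.0283]
tool_rot: [-0.613, 0.79, 0.0, -0.0]
contact_force: [-4.9, -1.6, 1.6]
width: -0.0
grip_force: 2.3
t: 28.87
position: [0.6222, 0.1373, 0.0283]
tool_rot: [-0.606, 0.795, 0.0, -0.0]
contact_force: [-5.8, -0.9, 1.7]
width: 0.0002
grip_force: 2.3
```

```bash
for i in 1; do python3 -m handwheel '{"slide":[[-0.002,-0.02,0],[-0.002,-0.02,0]],"spin":[0.08,0.08]}' | sed -n 2,4p; done
python3 -m handwheel '{"slide":[[-0.002,-0.02,0],[-0.002,-0.02,0]],"spin":[0.08,0.08]}' | sed -n 2,4p
python3 -m handwheel '{"slide":[[-0.002,-0.02,0]],"spin":[0.08]}' | sed -n 2,4p
```

```text
position: [0.6241, 0.1369, 0.0283]
tool_rot: [-0.602, 0.799, 0.0, -0.0]
contact_force: [-5.1, -1.2, 1.6]
position: [0.6261, 0.1365, 0.0283]
tool_rot: [-0.597, 0.802, 0.0, -0.0]
contact_force: [-6.1, -1.6, 1.9]
position: [0.6271, 0.1363, 0.0283]
tool_rot: [-0.595, 0.804, 0.0, -0.0]
contact_force: [-5.3, -1.2, 3.1]
```

```bash
python3 -m handwheel '{"slide":[[-0.002,-0.02,0],[-0.002,-0.02,0]],"spin":[0.08,0.08]}' | sed -n 2,4p
python3 -m handwheel '{"slide":[[-0.002,-0.02,0]],"spin":[0.08]}' | sed -n 2,4p
python3 ang.py
```

```text
position: [0.629, 0.1359, 0.0283]
tool_rot: [-0.59, 0.807, 0.0, -0.0]
contact_force: [-5.3, -1.2, 2.0]
position: [0.63, 0.1357, 0.0282]
tool_rot: [-0.588, 0.809, 0.0, -0.0]
contact_force: [-5.2, -1.4, 0.2]
t 29.5333 handle bearing from TCP 78.11075426257456 tool x -107.94023000838204 r 0.18213281291764902 F tool [ 2.8873528   4.52783784 -0.18302596]
wrench_handle 0.94 [0.65543439 0.12451899 0.039     ]
```

```bash
python3 -m handwheel '{"slide":[[-0.002,-0.02,0],[-0.002,-0.02,0]],"spin":[0.08,0.08]}' | sed -n 2,4p
python3 -m handwheel '{"slide":[[-0.002,-0.02,0],[-0.002,-0.02,0]],"spin":[0.08,0.08]}' | sed -n 2,4p
python3 ang.py
```

```text
position: [0.632, 0.1353, 0.0282]
tool_rot: [-0.584, 0.812, 0.0, -0.0]
contact_force: [-6.0, -1.7, 2.0]
position: [0.634, 0.1349, 0.0283]
tool_rot: [-0.579, 0.815, 0.0, -0.0]
contact_force: [-5.0, -1.0, -0.1]
t 30.0667 handle bearing from TCP 76.82345878963523 tool x -109.20410618370877 r 0.18215675789431648 F tool [2.63720695 4.38614497 0.06657024]
wrench_handle 0.69 [0.65952983 0.12431037 0.039     ]
```

```bash
python3 -m handwheel '{"slide":[[-0.002,-0.02,0]],"spin":[0.08]}' | sed -n 2,4p
python3 ang.py
```

```text
position: [0.6349, 0.1347, 0.0282]
tool_rot: [-0.577, 0.817, 0.0, -0.0]
contact_force: [-5.8, -1.0, 1.6]
t 30.35 handle bearing from TCP 76.53027438132494 tool x -109.49296818196102 r 0.18221467032678623 F tool [ 2.8620657   5.11630054 -1.56126956]
wrench_handle 0.73 [0.6601506  0.12378912 0.039     ]
```

```bash
python3 -m handwheel '{"slide":[[-0.002,-0.02,0],[-0.002,-0.02,0]],"spin":[0.08,0.08]}' | sed -n 2,4p
python3 -m handwheel '{"slide":[[-0.002,-0.02,0]],"spin":[0.08]}' | sed -n 2,4p
python3 ang.py | head -1
```

```text
position: [0.6363, 0.1344, 0.0281]
tool_rot: [-0.573, 0.82, 0.001, -0.001]
contact_force: [-9.5, 0.5, 4.4]
position: [0.6369, 0.1343, 0.0281]
tool_rot: [-0.57, 0.821, 0.001, -0.001]
contact_force: [-12.0, 1.0, 5.6]
t 30.8 handle bearing from TCP 75.91248075883003 tool x -110.45823506642613 r 0.18229312685751628 F tool [ 3.22744213 11.58718747 -5.61542424]
```

```bash
python3 -m handwheel '{"slide":[[-0.002,-0.02,0]],"spin":[0.08]}' | sed -n 2,4p
python3 ang.py |head -1
```

```text
position: [0.6375, 0.1342, 0.028]
tool_rot: [-0.568, 0.823, 0.001, -0.001]
contact_force: [-13.3, 0.7, 5.7]
t 31.0833 handle bearing from TCP 75.72552603073063 tool x -110.7518747462389 r 0.18231671253511392 F tool [ 4.03780896 12.75537567 -5.67985942]
```

The stop is reached, and the push went past the 7 N limit to about 12 N because I sent two steps at once. I back off now, then check the jaw.

```bash
python3 -m handwheel '{"slide":[[0,0.06,0],[0,0.1,0],[0,0.2,0],[0,0.2,0],[0,0.1,0],[0,0,-0.3],[0,0,-0.5],[0,0,-0.3],[0,0,0],[0,0,0],[0,0,0]],"spin":[0,0,0,0,0,0,0,0,0,0,0]}'
python3 - <<'E'
from h import *
s=robot.sense();print(s["position"])
x=np.array([-.375,-.927]) # guess
w=np.array([.5925,-.0425])-.060*np.array([-.35,-.937])
d,a=togo([*w,.10],x);print(d/50,a)
E
```

```text
t: 32.2
position: [0.6082, 0.1454, 0.0827]
tool_rot: [-0.568, 0.823, 0.0, 0.0]
contact_force: [0.4, -0.1, 0.6]
width: -0.0002
grip_force: 0.0
[0.60820646 0.14538465 0.08269468]
[ 2.42435312 -1.03329619 -0.34647022] -88.75715354772622
```

```bash
python3 -m handwheel '{"slide":[[0.4,-0.17,0],[0.4,-0.17,0],[0.4,-0.17,0],[0.4,-0.17,0],[0.4,-0.17,0],[0.4,-0.17,0],[0,0,0],[0,0,0],[0,0,0],[0,0,0]],"spin":[0,0,0,0,0,0,0,0,0,0]}'
python3 look.py pics/k2.png worm_top nut_center wrench_mouth wrench_handle
python3 - <<'E'
import cv2;im=cv2.imread("pics/k2.png")
cv2.imwrite("pics/k3.png",cv2.resize(im[60:280,120:390],None,fx=2.6,fy=2.6,interpolation=cv2.INTER_CUBIC))
E
```

```text
t: 33.03
position: [0.613, 0.016, 0.0827]
tool_rot: [-0.568, 0.823, 0.0, -0.0]
contact_force: [-0.1, 0.5, 0.1]
width: 0.0003
grip_force: 0.0
33.0333 [0.613  0.016  0.0827] [-0.0603  0.464   0.0977] 0.00029546052050432047
worm_top [200.9 255.1] 0.66 [ 0.607  -0.0017  0.0535]
nut_center [117.4 256.1] 0.92 [ 0.5908 -0.0429  0.04  ]
```

View pics/k3.png

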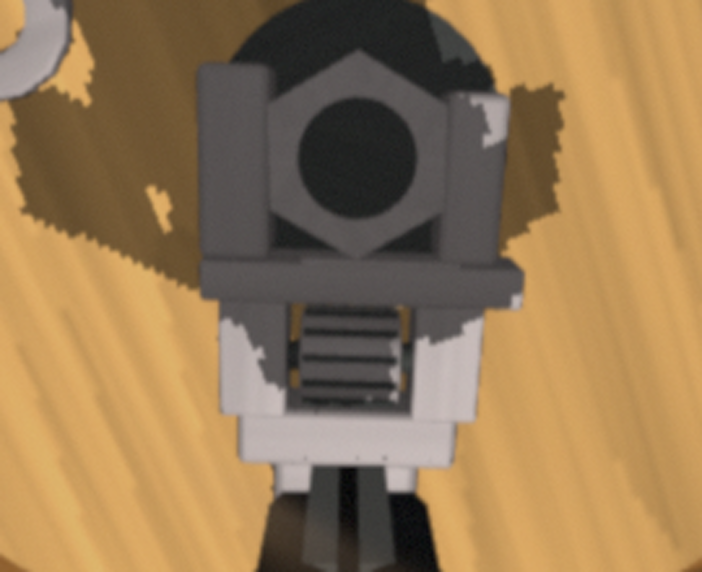

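The close-up shows the nut held flat between both jaws with no visible gap. The wrench lies flat and nothing else touches it. The wrench has turned about 42.7° (0.745 rad), which matches the stop. The robot is clear, so I lift away and hand in.

```bash
python3 -m handwheel '{"slide":[[0,0,-0.4],[0,0,-0.5],[0,0,-0.5],[0,0,0],[0,0,0],[0,0,0]],"spin":[0,0,0,0,0,0]}' | sed -n 1,4p
python3 -c "
from rig import robot
print(robot.hand_in())"
```

```text
t: 33.78
position: [0.6132, 0.0153, 0.1528]
tool_rot: [-0.568, 0.823, 0.0, -0.0]
contact_force: [0.2, 0.1, -1.0]
the job is handed in; nothing more can be done
None
```

I closed the jaws snug with the worm, turned the nut about 0.745 rad to its stop, let go and handed in at about 34 s. At the stop I briefly pushed the handle with about 12 N, over the 7 N limit, but the jaws still looked snug afterwards; no verdict came back.

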